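# Line up the graduated porcelain jugs on the display riser

## Task

Set the four white porcelain jugs out on the oak riser in order of height, each standing upright in the middle of its own slate coaster: the tallest on the coaster nearest the turntable, then stepping down to the smallest at the far end, all in profile with their spouts pointing along the row towards the turntable end. Set each one down gently, and leave the crystal tumbler that stands among them where it is.

Things in the scene. Friction and masses are not known exactly. Their poses are not given: they have to be found in the camera images.
- jug_quarter: smallest of four loose white porcelain jugs of one shape, hollow, open: 72 mm high, belly 48 mm across, straight round neck 38 mm across (outside) over the top 30 mm, wall 4 mm. Spout juts 10 mm from the rim to +x of its frame, loop handle reaches 41 mm from the axis to -x. Origin: centre of underside; z up. Starts on the glass (z = 0), spout within 40 degrees of world +x
- jug_half: second smallest of four loose white porcelain jugs of one shape, hollow, open: 90 mm high, belly 55 mm across, straight round neck 43 mm across (outside) over the top 30 mm, wall 4 mm. Spout juts 10 mm from the rim to +x of its frame, loop handle reaches 44 mm from the axis to -x. Origin: centre of underside; z up. Starts on the glass (z = 0), spout within 40 degrees of world +x
- jug_pint: second tallest of four loose white porcelain jugs of one shape, hollow, open: 108 mm high, belly 62 mm across, straight round neck 48 mm across (outside) over the top 30 mm, wall 4 mm. Spout juts 10 mm from the rim to +x of its frame, loop handle reaches 48 mm from the axis to -x. Origin: centre of underside; z up. Starts on the glass (z = 0), spout within 40 degrees of world +x
- jug_quart: tallest of four loose white porcelain jugs of one shape, hollow, open: 126 mm high, belly 69 mm across, straight round neck 53 mm across (outside) over the top 30 mm, wall 4 mm. Spout juts 10 mm from the rim to +x of its frame, loop handle reaches 51 mm from the axis to -x. Origin: centre of underside; z up. Starts on the glass (z = 0), spout within 40 degrees of world +x
- coaster_a: one of four alike square slate coasters, 84 x 84 x 6 mm, fixed in a straight row about 108 mm apart on a brass-edged oak riser 40 mm high (470 x 105 mm). Origin: centre of its underside; its top, where a jug stands, is 6 mm above, 46 mm above the glass. x axis: along the row, sense arbitrary; z up. Which letter has which place varies
- coaster_b: one of four alike square slate coasters, 84 x 84 x 6 mm, fixed in a straight row about 108 mm apart on a brass-edged oak riser 40 mm high (470 x 105 mm). Origin: centre of its underside; its top, where a jug stands, is 6 mm above, 46 mm above the glass. x axis: along the row, sense arbitrary; z up. Which letter has which place varies
- coaster_c: one of four alike square slate coasters, 84 x 84 x 6 mm, fixed in a straight row about 108 mm apart on a brass-edged oak riser 40 mm high (470 x 105 mm). Origin: centre of its underside; its top, where a jug stands, is 6 mm above, 46 mm above the glass. x axis: along the row, sense arbitrary; z up. Which letter has which place varies
- coaster_d: one of four alike square slate coasters, 84 x 84 x 6 mm, fixed in a straight row about 108 mm apart on a brass-edged oak riser 40 mm high (470 x 105 mm). Origin: centre of its underside; its top, where a jug stands, is 6 mm above, 46 mm above the glass. x axis: along the row, sense arbitrary; z up. Which letter has which place varies
- turntable: round oak turntable with a brass edge, 260 mm across, 37 mm high, at rest and fixed, off one end of the row (left or right end, it varies), with a white latticed porcelain basket fixed on it (reaching 105 mm above the glass). Origin: centre of its underside
- tumbler: cut crystal tumbler of clear glass, round, no handle, 74 mm across, 88 mm high, loose, standing among the jugs; not to be moved. Origin: centre of its underside
There are look-alikes about, which are no part of the job. Leave any orange, purple or red look-alike of the jug_half alone.

How it is judged (in metres and radians):
At the end, for the whole second after the job is handed in: jugs upright (0.08 rad) and at rest, each within 14 mm of the centre of its own coaster, tallest to smallest from the turntable's end, each spout towards that end (x axis within 0.40 rad of the row); tumbler within 25 mm of where it stood (((horizontal distance between jug_quarter and coaster_a below 0.014 m and angle between the x axis of jug_quarter and the x axis of coaster_a, either way round below 0.4 rad) or (horizontal distance between jug_quarter and coaster_b below 0.014 m and angle between the x axis of jug_quarter and the x axis of coaster_b, either way round below 0.4 rad) or (horizontal distance between jug_quarter and coaster_c below 0.014 m and angle between the x axis of jug_quarter and the x axis of coaster_c, either way round below 0.4 rad) or (horizontal distance between jug_quarter and coaster_d below 0.014 m and angle between the x axis of jug_quarter and the x axis of coaster_d, either way round below 0.4 rad)) and height (world z) of jug_quarter between 0.042 and 0.051 m and angle between each of jug_quarter, jug_half, jug_pint, jug_quart's own z axis and vertical below 0.08 rad and x of turntable in the frame of jug_quarter above 0.1 m and linear speed of each of jug_quarter, jug_half, jug_pint, jug_quart below 0.02 m/s and angular speed of each of jug_quarter, jug_half, jug_pint, jug_quart below 0.15 rad/s and ((horizontal distance between jug_half and coaster_a below 0.014 m and angle between the x axis of jug_half and the x axis of coaster_a, either way round below 0.4 rad) or (horizontal distance between jug_half and coaster_b below 0.014 m and angle between the x axis of jug_half and the x axis of coaster_b, either way round below 0.4 rad) or (horizontal distance between jug_half and coaster_c below 0.014 m and angle between the x axis of jug_half and the x axis of coaster_c, either way round below 0.4 rad) or (horizontal distance between jug_half and coaster_d below 0.014 m and angle between the x axis of jug_half and the x axis of coaster_d, either way round below 0.4 rad)) and height (world z) of jug_half between 0.042 and 0.051 m and x of turntable in the frame of jug_half above 0.1 m and ((horizontal distance between jug_pint and coaster_a below 0.014 m and angle between the x axis of jug_pint and the x axis of coaster_a, either way round below 0.4 rad) or (horizontal distance between jug_pint and coaster_b below 0.014 m and angle between the x axis of jug_pint and the x axis of coaster_b, either way round below 0.4 rad) or (horizontal distance between jug_pint and coaster_c below 0.014 m and angle between the x axis of jug_pint and the x axis of coaster_c, either way round below 0.4 rad) or (horizontal distance between jug_pint and coaster_d below 0.014 m and angle between the x axis of jug_pint and the x axis of coaster_d, either way round below 0.4 rad)) and height (world z) of jug_pint between 0.042 and 0.051 m and x of turntable in the frame of jug_pint above 0.1 m and ((horizontal distance between jug_quart and coaster_a below 0.014 m and angle between the x axis of jug_quart and the x axis of coaster_a, either way round below 0.4 rad) or (horizontal distance between jug_quart and coaster_b below 0.014 m and angle between the x axis of jug_quart and the x axis of coaster_b, either way round below 0.4 rad) or (horizontal distance between jug_quart and coaster_c below 0.014 m and angle between the x axis of jug_quart and the x axis of coaster_c, either way round below 0.4 rad) or (horizontal distance between jug_quart and coaster_d below 0.014 m and angle between the x axis of jug_quart and the x axis of coaster_d, either way round below 0.4 rad)) and height (world z) of jug_quart between 0.042 and 0.051 m and x of turntable in the frame of jug_quart above 0.1 m and x of jug_half in the frame of jug_quarter above 0.06 m and x of jug_pint in the frame of jug_half above 0.06 m and x of jug_quart in the frame of jug_pint above 0.06 m and distance of tumbler from where it was at the start of the episode below 0.025 m); the robot touches nothing.
It fails at once if a jug is tipped right over (angle between any of jug_quarter, jug_half, jug_pint, jug_quart's own z axis and vertical above 1 rad).
It fails at once if a jug is dropped or knocked flying (moves faster than 0.65 m/s, as after a fall of about 20 mm, while the fingers do not hold it) ((linear speed of jug_quarter above 0.65 m/s and contact force between the fingers and jug_quarter below 0.2 N) or (linear speed of jug_half above 0.65 m/s and contact force between the fingers and jug_half below 0.2 N) or (linear speed of jug_pint above 0.65 m/s and contact force between the fingers and jug_pint below 0.2 N) or (linear speed of jug_quart above 0.65 m/s and contact force between the fingers and jug_quart below 0.2 N)).
It fails at once if the crystal tumbler is shifted by more than 25 mm (distance of tumbler from where it was at the start of the episode above 0.025 m).
It also fails if it takes over 112 s, if anything falls off the work surface, if the arm or the gripper's body presses on something with over 40 N, if the wrist force passes 120 N, or if a joint passes its speed limit or range.

## Robot

A 6-joint arm with a two-finger parallel gripper is mounted at the origin on the work surface. World frame = base frame: x ahead of the robot, y to its left, z up, the work surface at z = 0. Lengths are in m, angles in degrees, forces in N, time in s.
With the tool pointing down it reaches from about 0.3 to 0.75 m from the base axis. Payload 8.5 kg.
Tool frame: the origin (TCP) lies on the centre line of the jaws, within the pads' length; the fingertips stand 19 mm ahead of it and the grasp point (between the pads) is the TCP (env.tcp_to_tips is the z of the fingertips in the tool frame, in m); z points along the fingers, y is the line along which they close (so a half turn about z gives the same grasp; the last joint's range is limited). The gripper opens to 85 mm and grips with 20 to 120 N. Pads are 22 mm wide; open, the fingers measure 114 mm over their backs; the gripper's body (76 mm by 85 mm) begins 54 mm behind the grasp point. The pads swing forward as they close: fully open they stand 13 mm farther back than shut.
Start: joints at [53.784, 21.807, 74.336, -0, 83.858, -12.336], TCP at [0.223, 0.503, 0.25] pointing down, gripper open.
Joint ranges: [-178.18, 178.18], [-50.72, 133.34], [12.68, 142.11], [-81.47, 261.47], [9.98, 163.14], [-165.26, 165.26]. Speed limits (degrees/s): [136.94, 136.94, 180, 180, 180, 180].

## Interface

Orientations are given as a 3x3 rotation matrix whose columns are the frame's x, y, z axes.
In Python, from rig import env gives the robot as it stands.
- The arm moves only by the tool servo_tool, never from a script. Its argument "steps" is a list of rows, each an object of numbers: "tx", "ty", "tz": the shift along the world's x, y, z in cm; "yaw": the turn about the world's z in degrees; "claw": the finger opening in cm, from 0 to 8.54. In form: [{"tx": .., "ty": .., "tz": .., "yaw": .., "claw": ..}, ...]. A call has 1 to 20 rows; each row shifts and turns the commanded pose from where the row before left it; what a row does not reach is not made up. A row lasts 1/10 s, in which the tool goes at most 50 mm and 8.59 degrees, less where a joint would pass 70% of its speed; a pose out of reach is approached as far as the arm can. A call with a gripper value outside its range is refused whole. The fingers move at their own pace and stop on an object; "newtons" is the grip in N (left out, the last holds). Time passes only in rows, so rows that do not move let the fingers close. It gives the time, the measured TCP pose, the force, the opening and the grip force at its end, in the units of the state.
- env.observe(): the state, without advancing time (a new reading comes with each control period).
- env.get_image(name): name is "scene" or "top"; returns (picture, depth): 400x640x3 uint8, red, green, blue; 400x640 float32, m along the optical axis (not along the pixel's ray), 0 where there is no reading.
- env.camera_model(name): a dict with "fovy" (degrees; the focal length in pixels is half the picture's height over the tangent of half this angle, whatever the lens; pixels are square), "cx", "cy" (the principal point, pixels), "T" (4x4, takes a point from camera to world coordinates). Camera axes: x right, y down, z forward; pixel columns grow to the right and rows downward; lengths in m; the calibration is good to about 2 mm. A picture is of the moment at which its call begins. camera_model takes no time and is no camera call.
- env.close_job(): hands the job in; it is judged then, once.
The state is a dict: "time_s": time; "q": joint angles; "qvel": joint speeds; "joint_efforts": joint torques, N m; "position": TCP position; "tool_rot": TCP orientation; "ft_force": force on the tool from outside, world axes, zero at the start; "wrist_torque": the same for the moment, N m; "grip_width": finger opening in m; "gripper_force": force on a finger pad.
Only numpy, scipy, OpenCV 4.12 (cv2) and the standard library are available. Lean on these libraries where they do the work, as an engineer would, in place of code of your own. Each camera call takes 0.05 s, during which the arm holds its last target. There are 200 camera calls.

## Working session

There is one attempt and no reset: what is moved stays moved. The work goes in short steps, Python scripts to look and compute and a tool call to move; the robot and the scene stay as the last step left them, time stands still between calls to the robot, and variables do not carry over. Pictures are saved under pics/ and viewed, at most 14 in all, crops included, and the job is handed in when it is done.

Besides the shell and the picture viewer there is one more tool, called after "Request:" by a JSON object that holds its "op" and its "data". servo_tool: Moves the arm, as the interface text tells. Its arguments: {"type":"object","properties":{"steps":{"type":"array"},"newtons":{"type":"number"}},"required":["steps"]}

```bash
mkdir -p pics
python3 - <<'E'
from rig import env
import cv2,numpy as np
for n in("scene","top"):
    im,d=env.get_image(n); m=env.camera_model(n)
    cv2.imwrite(f"pics/{n}0.png",im[:,:,::-1]); np.savez(f"{n}0.npz",im=im,d=d)
    print(n,m["fovy"],m["cx"],m["cy"],np.round(m["T"],3).tolist(),(d>0).mean())
print(env.observe())
E
```

```text
scene 54.388147218144795 326.51685799544214 200.09761733914598 [[0.851, 0.391, -0.35, 0.886], [0.524, -0.624, 0.579, -0.666], [0.008, -0.676, -0.737, 0.902], [0.0, 0.0, 0.0, 1.0]] 0.995859375
top 49.770068132693154 314.4094884624274 199.88061463465118 [[0.02, -0.985, 0.172, 0.259], [-1.0, -0.021, -0.005, -0.002], [0.009, -0.172, -0.985, 1.354], [0.0, 0.0, 0.0, 1.0]] 0.996078125
{'time_s': 0.1, 'q': array([ 5.37834766e+01,  2.18388777e+01,  7.43780738e+01,  3.47600786e-04,
        8.38583276e+01, -1.23354411e+01]), 'qvel': array([-0.05185139, -0.07170379, -0.0808648 , -0.08806719,  0.0146981 ,
        0.02276173]), 'joint_efforts': array([ 2.58858927e-03, -4.49225700e+01, -2.31658351e+01, -2.53485205e-04,
        3.63535015e-03,  1.43960688e-05]), 'position': array([0.22252219, 0.50272651, 0.24977088]), 'tool_rot': array([[-9.14387297e-01,  4.04839797e-01, -7.81150470e-04],
       [ 4.04840449e-01,  9.14386731e-01, -1.05645205e-03],
       [ 2.86579793e-04, -1.28224764e-03, -9.99999137e-01]]), 'ft_force': array([-1.13198599, -0.58313641,  1.29982533]), 'wrist_torque': array([-0.02074053, -0.00257808,  0.00456647]), 'gripper_force': 0.0, 'grip_width': 0.08555002430513788}
```

View pics/scene0.png

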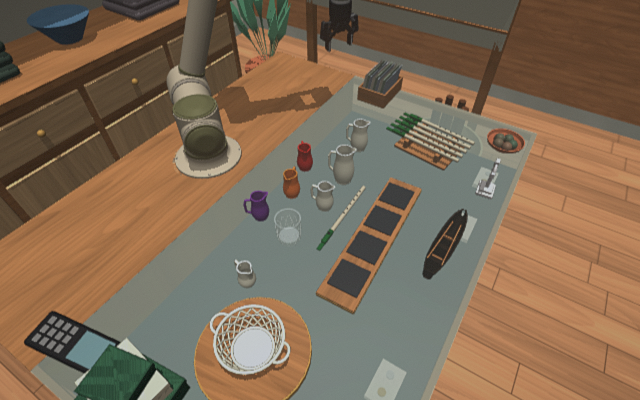

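View pics/top0.png

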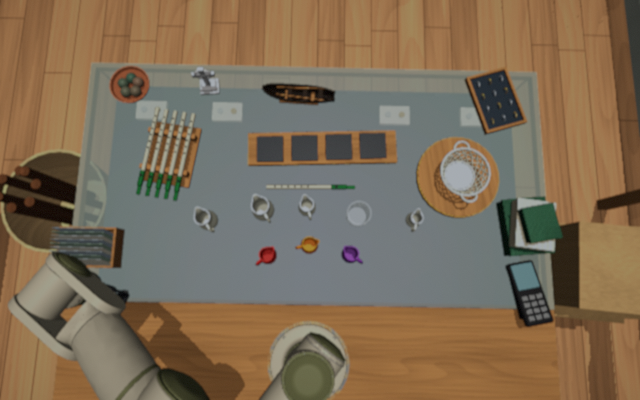

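Top view: up is +x and left is +y. Candidates:
- White jugs at (203,216), (260,206), (306,206) and (417,218).
- Coloured look-alikes to leave alone: red (267,255), orange (309,244), purple (350,254).
- Tumbler at (358,213), which stays where it is.
- Coasters at (270,150) to (372,146), with the turntable at (458,177), on the −y end.

Next I measure them.

```bash
cat > h.py <<'E'
from rig import env
import numpy as np,cv2
from scipy.optimize import least_squares
def cloud(n,im=None,d=None):
    if im is None: im,d=env.get_image(n)
    m=env.camera_model(n); f=200/np.tan(np.radians(m["fovy"])/2)
    v,u=np.mgrid[:400,:640]
    P=np.stack([(u-m["cx"])/f*d,(v-m["cy"])/f*d,d],-1)
    W=P@m["T"][:3,:3].T+m["T"][:3,3]; W[d<=0]=np.nan
    return im,W
def ray(n,u,v,z):
    m=env.camera_model(n); f=200/np.tan(np.radians(m["fovy"])/2)
    r=m["T"][:3,:3]@np.array([(u-m["cx"])/f,(v-m["cy"])/f,1]); o=m["T"][:3,3]
    return o+r*(z-o[2])/r[2]
def white(im):
    h=cv2.cvtColor(im,cv2.COLOR_RGB2HSV); return (h[...,1]<60)&(h[...,2]>60)
E
python3 - <<'E'
from h import *
C={}
for n in("scene","top"):
    z=np.load(n+"0.npz"); C[n]=cloud(n,z["im"],z["d"])
for nm,(u,v) in dict(A=(203,216),B=(260,206),C=(306,206),D=(417,218),tumb=(358,213),red=(267,255),or_=(309,244),pur=(350,254)).items():
    c=ray("top",u,v,.06)[:2]
    for n in C:
        im,W=C[n]; S=W[(np.hypot(W[...,0]-c[0],W[...,1]-c[1])<.08)]
        S=S[S[:,2]>.012]; zt=np.percentile(S[:,2],98)
        R=S[S[:,2]>zt-.008]
        fit=least_squares(lambda p:np.hypot(R[:,0]-p[0],R[:,1]-p[1])-p[2],[*np.median(R[:,:2],0),.022],loss="soft_l1",f_scale=.002).x if len(R)>4 else 0
        print(nm,n,len(S),"zmax",S[:,2].max().round(4),zt.round(4),"ctr",S[:,:2].mean(0).round(4),"rim",len(R),np.round(fit,4))
im,W=C["top"]
g=W[(abs(W[...,2]-.046)<.003)]
hs=im.astype(int); dark=(hs.max(2)<80).astype(np.uint8); dark[:125]=0;dark[172:]=0;dark[:,:250]=0;dark[:,392:]=0
cn,l,st,ce=cv2.connectedComponentsWithStats(dark)
for i in range(1,cn):
    if st[i,4]>300: print("coaster",ce[i].round(1),st[i].tolist(),ray("top",*ce[i],.046).round(4), W[l==i].mean(0).round(4))
a=im[185:270,180:440]; b=C["scene"][0][105:300,220:400]
a=cv2.resize(a,(780,255),interpolation=2); b=cv2.resize(b,None,fx=1.75,fy=1.75,interpolation=2)
o=np.zeros((600,780,3),np.uint8);o[:255]=a;o[255:255+b.shape[0],:b.shape[1]]=b
cv2.imwrite("pics/crop.png",o[:,:,::-1])
E
```

```text
A scene 506 zmax 0.1135 0.1098 ctr [0.4232 0.3065] rim 77 [0.4221 0.319  0.0238]
A top 388 zmax 0.1142 0.1119 ctr [0.4201 0.3152] rim 87 [0.423  0.3186 0.0238]
B scene 768 zmax 0.1305 0.128 ctr [0.4611 0.1358] rim 113 [0.4564 0.1488 0.0258]
B top 402 zmax 0.1343 0.1306 ctr [0.4573 0.1463] rim 82 [0.458  0.1495 0.0262]
C scene 547 zmax 0.0955 0.0927 ctr [0.4771 0.0079] rim 89 [0.4683 0.014  0.0208]
C top 271 zmax 0.0991 0.0937 ctr [0.4796 0.014 ] rim 68 [0.4694 0.0148 0.021 ]
D scene 537 zmax 0.076 0.0747 ctr [ 0.4478 -0.3309] rim 100 [ 0.4369 -0.3181  0.0184]
D top 321 zmax 0.0779 0.0765 ctr [ 0.4516 -0.3325] rim 68 [ 0.4391 -0.3176  0.0188]
tumb scene 819 zmax 0.0924 0.0898 ctr [ 0.4456 -0.1434] rim 162 [ 0.4451 -0.1424  0.0344]
tumb top 486 zmax 0.0959 0.0922 ctr [ 0.4497 -0.1444] rim 108 [ 0.4459 -0.1415  0.0343]
red scene 365 zmax 0.0947 0.0921 ctr [0.3225 0.1221] rim 66 [0.3182 0.1285 0.0212]
red top 189 zmax 0.0983 0.0949 ctr [0.3139 0.1283] rim 67 [0.3192 0.1289 0.0209]
or_ scene 422 zmax 0.0959 0.0928 ctr [ 0.3582 -0.0019] rim 71 [0.3516 0.0031 0.0213]
or_ top 183 zmax 0.0985 0.0939 ctr [0.3515 0.006 ] rim 73 [0.3523 0.0033 0.0211]
pur scene 515 zmax 0.0974 0.092 ctr [ 0.3284 -0.1283] rim 103 [ 0.3258 -0.1203  0.0209]
pur top 181 zmax 0.0991 0.095 ctr [ 0.3219 -0.1188] rim 61 [ 0.3274 -0.1191  0.0209]
coaster [338.2 146.5] [326, 135, 26, 24, 600] [ 0.6598 -0.0808  0.046 ] [nan nan nan]
coaster [372.3 145.4] [360, 134, 26, 24, 596] [ 0.6657 -0.1883  0.046 ] [nan nan nan]
coaster [269.9 148.5] [258, 137, 25, 24, 595] [0.6483 0.1337 0.046 ] [nan nan nan]
coaster [304.  147.5] [292, 136, 25, 24, 599] [0.6541 0.0267 0.046 ] [nan nan nan]
```

View pics/crop.png

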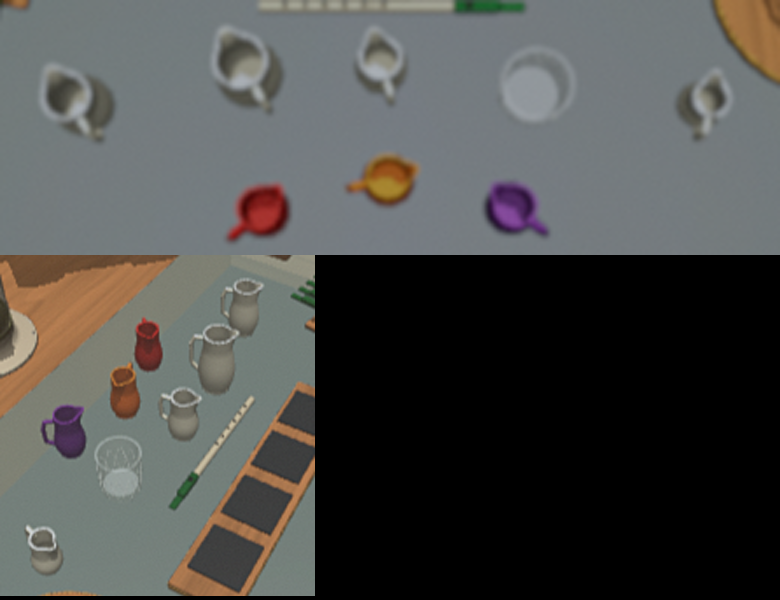

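The crop confirms four white jugs. By height, A is the pint, B the quart, C the half and D the quarter. Spouts are at the upper left for A, B and C and the upper right for D; coasters lie clear of the jugs. Next: yaws and clearances.

Run:
```python
from h import *
C={}
for n in("scene","top"):
    z=np.load(n+"0.npz"); C[n]=cloud(n,z["im"],z["d"])
J=dict(pint=(.4226,.3187,.108,.024,.031,.048),quart=(.4572,.1492,.126,.0265,.0345,.051),half=(.4689,.0144,.09,.0215,.0275,.044),quarter=(.438,-.3178,.072,.019,.024,.041))
for k,(x,y,h,r,b,hr) in J.items():
    for n in C:
        W=C[n][1]; dx=W[...,0]-x;dy=W[...,1]-y;q=np.hypot(dx,dy)
        s=(W[...,2]>h-.01)&(q>r+.0045)&(q<r+.014)
        t=(W[...,2]>h*.35)&(W[...,2]<h+.005)&(q>b+.004)&(q<hr+.006)
        f=lambda m:(m.sum(),np.degrees(np.arctan2(np.median(dy[m]),np.median(dx[m]))).round(1))
        print(k,n,"spout",f(s),"handle",f(t))
W=C["top"][1]; q=np.hypot(W[...,0]-.438,W[...,1]+.318)
for z in(.03,.05,.08):print(z,[ (q[(W[...,2]>z)&(q>.06)&(q<.3)]).min().round(3)], W[(W[...,2]>z)&(q>.06)&(q<.3)][np.argmin(q[(W[...,2]>z)&(q>.06)&(q<.3)])].round(3))
```

```text
pint scene spout (np.int64(9), np.float64(-147.0)) handle (np.int64(38), np.float64(-146.1))
pint top spout (np.int64(14), np.float64(-135.5)) handle (np.int64(22), np.float64(-146.2))
quart scene spout (np.int64(9), np.float64(-148.7)) handle (np.int64(43), np.float64(-147.5))
quart top spout (np.int64(16), np.float64(26.0)) handle (np.int64(20), np.float64(-149.0))
half scene spout (np.int64(10), np.float64(-162.2)) handle (np.int64(33), np.float64(-161.5))
half top spout (np.int64(11), np.float64(-162.1)) handle (np.int64(14), np.float64(-164.0))
quarter scene spout (np.int64(11), np.float64(172.0)) handle (np.int64(20), np.float64(173.2))
quarter top spout (np.int64(16), np.float64(175.1)) handle (np.int64(18), np.float64(166.9))
0.03 [np.float64(0.066)] [ 0.487 -0.362  0.036]
0.05 [np.float64(0.12)] [ 0.526 -0.4    0.11 ]
0.08 [np.float64(0.12)] [ 0.526 -0.4    0.11 ]
```

Request:
{"op": "servo_tool", "data": {"steps": [{"tx":1.95,"ty":-2.95,"yaw":4.6,"claw":8.5},{"tx":1.95,"ty":-2.95,"yaw":4.6},{"tx":1.95,"ty":-2.95,"yaw":4.6},{"tx":1.95,"ty":-2.95,"yaw":4.6},{"tx":1.95,"ty":-2.95,"yaw":4.6},{"tx":1.95,"ty":-2.95,"yaw":4.6},{"tx":1.95,"ty":-2.95,"yaw":4.6},{"tx":1.95,"ty":-2.95,"yaw":4.6},{"tx":1.95,"ty":-2.95,"yaw":4.6},{"tx":1.95,"ty":-2.95,"yaw":4.6},{"tx":1.95,"ty":-2.95,"yaw":4.6},{"tx":1.95,"ty":-2.95,"yaw":4.6},{},{},{}], "newtons": 30}}

```text
invalid input at $.steps[0]: expected keys tx, ty, tz, yaw, claw
```

Request:
{"op": "servo_tool", "data": {"steps": [{"tx":1.95,"ty":-2.95,"tz":0,"yaw":4.6,"claw":8.5},{"tx":1.95,"ty":-2.95,"tz":0,"yaw":4.6,"claw":8.5},{"tx":1.95,"ty":-2.95,"tz":0,"yaw":4.6,"claw":8.5},{"tx":1.95,"ty":-2.95,"tz":0,"yaw":4.6,"claw":8.5},{"tx":1.95,"ty":-2.95,"tz":0,"yaw":4.6,"claw":8.5},{"tx":1.95,"ty":-2.95,"tz":0,"yaw":4.6,"claw":8.5},{"tx":1.95,"ty":-2.95,"tz":0,"yaw":4.6,"claw":8.5},{"tx":1.95,"ty":-2.95,"tz":0,"yaw":4.6,"claw":8.5},{"tx":1.95,"ty":-2.95,"tz":0,"yaw":4.6,"claw":8.5},{"tx":1.95,"ty":-2.95,"tz":0,"yaw":4.6,"claw":8.5},{"tx":1.95,"ty":-2.95,"tz":0,"yaw":4.6,"claw":8.5},{"tx":1.95,"ty":-2.95,"tz":0,"yaw":4.6,"claw":8.5},{"tx":0,"ty":0,"tz":0,"yaw":0,"claw":8.5},{"tx":0,"ty":0,"tz":0,"yaw":0,"claw":8.5},{"tx":0,"ty":0,"tz":0,"yaw":0,"claw":8.5}], "newtons": 30}}

```text
time_s: 1.6
position: [0.4561, 0.1495, 0.2502]
tool_rot: [[-0.854, -0.52, -0.001], [-0.52, 0.854, 0.0], [0.0, 0.0, -1.0]]
ft_force: [0.4, -0.6, 0.5]
grip_width: 0.0849
gripper_force: 0.0
```

Request:
{"op": "servo_tool", "data": {"steps": [{"tx":0.1,"ty":0,"tz":-3,"yaw":0,"claw":8.5},{"tx":0,"ty":0,"tz":-3,"yaw":0,"claw":8.5},{"tx":0,"ty":0,"tz":-3,"yaw":0,"claw":8.5},{"tx":0,"ty":0,"tz":-2.5,"yaw":0,"claw":8.5},{"tx":0,"ty":0,"tz":-2,"yaw":0,"claw":8.5},{"tx":0,"ty":0,"tz":0,"yaw":0,"claw":8.5},{"tx":0,"ty":0,"tz":0,"yaw":0,"claw":6},{"tx":0,"ty":0,"tz":0,"yaw":0,"claw":5.6},{"tx":0,"ty":0,"tz":0,"yaw":0,"claw":5.2},{"tx":0,"ty":0,"tz":0,"yaw":0,"claw":4.5},{"tx":0,"ty":0,"tz":0,"yaw":0,"claw":4.5},{"tx":0,"ty":0,"tz":0,"yaw":0,"claw":4.5},{"tx":0,"ty":0,"tz":0,"yaw":0,"claw":4.5}], "newtons": 30}}

```text
time_s: 2.9
position: [0.4581, 0.1493, 0.1168]
tool_rot: [[-0.854, -0.52, 0.003], [-0.52, 0.854, 0.001], [-0.003, -0.001, -1.0]]
ft_force: [-1.7, 1.7, 6.0]
grip_width: 0.0527
gripper_force: 30.9
```

Request:
{"op": "servo_tool", "data": {"steps": [{"tx":0,"ty":0,"tz":1,"yaw":0,"claw":4.5},{"tx":0,"ty":0,"tz":2,"yaw":0,"claw":4.5},{"tx":0,"ty":0,"tz":3,"yaw":0,"claw":4.5},{"tx":0,"ty":0,"tz":3,"yaw":0,"claw":4.5},{"tx":0,"ty":0,"tz":2,"yaw":0,"claw":4.5},{"tx":0,"ty":0,"tz":1,"yaw":0,"claw":4.5},{"tx":0,"ty":0,"tz":0,"yaw":0,"claw":4.5},{"tx":0,"ty":0,"tz":0,"yaw":0,"claw":4.5}], "newtons": 30}}

```text
time_s: 3.7
position: [0.4572, 0.1488, 0.2346]
tool_rot: [[-0.854, -0.52, -0.001], [-0.52, 0.854, -0.0], [0.001, 0.001, -1.0]]
ft_force: [-0.2, 0.0, -2.9]
grip_width: 0.053
gripper_force: 32.2
```

Run:
```python
from h import *
im,d=env.get_image("scene"); cv2.imwrite("pics/lift.png",cv2.resize(im[50:250,200:480],None,fx=2.5,fy=2.5)[:,:,::-1])
print(env.observe()["position"])
```

```text
[0.45718485 0.14885128 0.23432482]
```

View pics/lift.png

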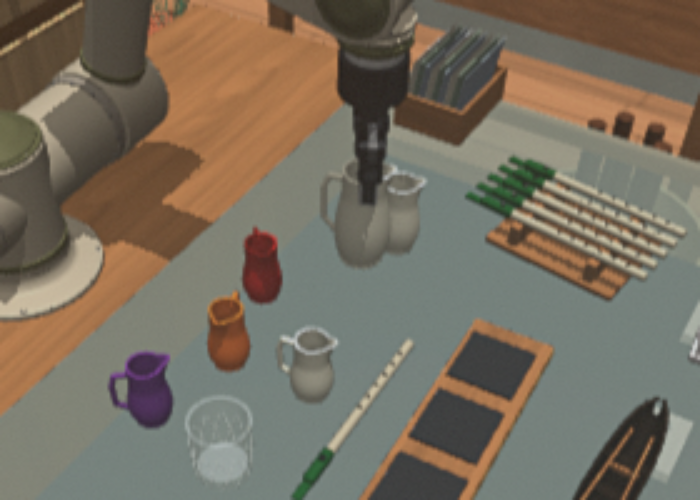

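The quart hangs upright at (365,210), clear of everything. Carrying it over.

Request:
{"op": "servo_tool", "data": {"steps": [{"tx":0.5,"ty":-0.9,"tz":0,"yaw":-3,"claw":4.5},{"tx":1.1,"ty":-1.8,"tz":0,"yaw":-6.3,"claw":4.5},{"tx":1.1,"ty":-1.8,"tz":0,"yaw":-6.3,"claw":4.5},{"tx":1.1,"ty":-1.8,"tz":0,"yaw":-6.3,"claw":4.5},{"tx":1.1,"ty":-1.8,"tz":0,"yaw":-6.3,"claw":4.5},{"tx":1.1,"ty":-1.8,"tz":0,"yaw":-6.3,"claw":4.5},{"tx":1.1,"ty":-1.8,"tz":0,"yaw":-6.3,"claw":4.5},{"tx":1.1,"ty":-1.8,"tz":0,"yaw":-6.3,"claw":4.5},{"tx":1.1,"ty":-1.8,"tz":0,"yaw":-6.3,"claw":4.5},{"tx":1.1,"ty":-1.8,"tz":0,"yaw":-6.3,"claw":4.5},{"tx":1.1,"ty":-1.8,"tz":0,"yaw":-6.3,"claw":4.5},{"tx":1.1,"ty":-1.8,"tz":0,"yaw":-6.3,"claw":4.5},{"tx":1.1,"ty":-1.8,"tz":0,"yaw":-6.3,"claw":4.5},{"tx":1.1,"ty":-1.8,"tz":0,"yaw":-6.3,"claw":4.5},{"tx":1.1,"ty":-1.8,"tz":0,"yaw":-6.3,"claw":4.5},{"tx":1.1,"ty":-1.8,"tz":0,"yaw":-6.3,"claw":4.5},{"tx":1.1,"ty":-1.8,"tz":0,"yaw":-6.3,"claw":4.5},{"tx":1.1,"ty":-1.8,"tz":0,"yaw":-6.3,"claw":4.5},{"tx":1.1,"ty":-1.8,"tz":0,"yaw":-6.3,"claw":4.5},{"tx":0.5,"ty":-0.4,"tz":0,"yaw":-1.8,"claw":4.5}]}}

```text
time_s: 5.75
position: [0.6659, -0.1898, 0.2331]
tool_rot: [[-0.05, 0.999, -0.003], [0.999, 0.05, 0.001], [0.001, -0.003, -1.0]]
ft_force: [-0.2, -0.4, -2.1]
grip_width: 0.0529
gripper_force: 32.2
```

Request:
{"op": "servo_tool", "data": {"steps": [{"tx":0,"ty":0,"tz":0,"yaw":0,"claw":4.5},{"tx":0,"ty":0,"tz":0,"yaw":0,"claw":4.5},{"tx":0,"ty":0,"tz":0,"yaw":0,"claw":4.5}]}}

```text
time_s: 6.05
position: [0.6654, -0.1871, 0.2354]
tool_rot: [[-0.057, 0.998, -0.0], [0.998, 0.057, 0.0], [0.0, -0.0, -1.0]]
ft_force: [0.2, -1.3, -1.6]
grip_width: 0.053
gripper_force: 32.2
```

```bash
cat > jug.py <<'E'
from h import *
import sys
def look(x,y,z0,r,zr=.012):
    "rim circle near x,y with top near z0; both views"
    for n in("scene","top"):
        im,W=cloud(n); q=np.hypot(W[...,0]-x,W[...,1]-y)
        hs=white(im)
        S=W[(q<r+.03)&(W[...,2]>z0-zr)&(W[...,2]<z0+.006)&hs]
        if len(S)<8: print(n,"few",len(S));continue
        f=least_squares(lambda p:np.hypot(S[:,0]-p[0],S[:,1]-p[1])-r,[x,y],loss="soft_l1",f_scale=.002).x
        print(n,len(S),np.round(f,4),"top z",np.percentile(S[:,2],98).round(4))
look(*map(float,sys.argv[1:5]))
E
python3 jug.py .6657 -.1883 .244 .0255
```

```text
scene 217 [ 0.6645 -0.1872] top z 0.2489
top few 0
```

Request:
{"op": "servo_tool", "data": {"steps": [{"tx":0,"ty":-0.1,"tz":-1,"yaw":0,"claw":4.5},{"tx":0,"ty":0,"tz":-2,"yaw":0,"claw":4.5},{"tx":0,"ty":0,"tz":-2,"yaw":0,"claw":4.5},{"tx":0,"ty":0,"tz":-1,"yaw":0,"claw":4.5},{"tx":0,"ty":0,"tz":-0.5,"yaw":0,"claw":4.5},{"tx":0,"ty":0,"tz":-0.3,"yaw":0,"claw":4.5},{"tx":0,"ty":0,"tz":0,"yaw":0,"claw":4.5},{"tx":0,"ty":0,"tz":-0.2,"yaw":0,"claw":4.5},{"tx":0,"ty":0,"tz":0,"yaw":0,"claw":4.5},{"tx":0,"ty":0,"tz":-0.1,"yaw":0,"claw":4.5},{"tx":0,"ty":0,"tz":0,"yaw":0,"claw":4.5},{"tx":0,"ty":0,"tz":0,"yaw":0,"claw":4.5}]}}

```text
time_s: 7.35
position: [0.6657, -0.1891, 0.1644]
tool_rot: [[-0.054, 0.999, 0.0], [0.999, 0.054, -0.0], [-0.0, 0.0, -1.0]]
ft_force: [-0.2, 0.8, -1.4]
grip_width: 0.0528
gripper_force: 32.2
```

Request:
{"op": "servo_tool", "data": {"steps": [{"tx":0,"ty":0,"tz":-0.1,"yaw":0,"claw":4.5},{"tx":0,"ty":0,"tz":-0.1,"yaw":0,"claw":4.5},{"tx":0,"ty":0,"tz":-0.05,"yaw":0,"claw":4.5},{"tx":0,"ty":0,"tz":0,"yaw":0,"claw":4.5},{"tx":0,"ty":0,"tz":0,"yaw":0,"claw":4.5}]}}

```text
time_s: 7.85
position: [0.6658, -0.1892, 0.1629]
tool_rot: [[-0.054, 0.999, 0.001], [0.999, 0.054, -0.001], [-0.001, 0.001, -1.0]]
ft_force: [-1.1, 0.3, 5.1]
grip_width: 0.053
gripper_force: 32.7
```

Request:
{"op": "servo_tool", "data": {"steps": [{"tx":0,"ty":0,"tz":0,"yaw":0,"claw":5.6},{"tx":0,"ty":0,"tz":0,"yaw":0,"claw":6.0},{"tx":0,"ty":0,"tz":0,"yaw":0,"claw":7},{"tx":0,"ty":0,"tz":0,"yaw":0,"claw":8.2},{"tx":0,"ty":0,"tz":0,"yaw":0,"claw":8.5},{"tx":0,"ty":0,"tz":0,"yaw":0,"claw":8.5},{"tx":0,"ty":0,"tz":0,"yaw":0,"claw":8.5},{"tx":0,"ty":0,"tz":1,"yaw":0,"claw":8.5},{"tx":0,"ty":0,"tz":2,"yaw":0,"claw":8.5},{"tx":0,"ty":0,"tz":3,"yaw":0,"claw":8.5},{"tx":0,"ty":0,"tz":3,"yaw":0,"claw":8.5},{"tx":0,"ty":0,"tz":1,"yaw":0,"claw":8.5}]}}

```text
time_s: 9.05
position: [0.6663, -0.1893, 0.2662]
tool_rot: [[-0.055, 0.998, 0.006], [0.999, 0.055, -0.003], [-0.003, 0.006, -1.0]]
ft_force: [-0.3, -0.3, -0.3]
grip_width: 0.085
gripper_force: 0.0
```

Request:
{"op": "servo_tool", "data": {"steps": [{"tx":-0.6,"ty":1.3,"tz":0,"yaw":3,"claw":8.5},{"tx":-1.25,"ty":2.6,"tz":0,"yaw":6.2,"claw":8.5},{"tx":-1.25,"ty":2.6,"tz":0,"yaw":6.2,"claw":8.5},{"tx":-1.25,"ty":2.6,"tz":0,"yaw":6.2,"claw":8.5},{"tx":-1.25,"ty":2.6,"tz":0,"yaw":6.2,"claw":8.5},{"tx":-1.25,"ty":2.6,"tz":0,"yaw":6.2,"claw":8.5},{"tx":-1.25,"ty":2.6,"tz":0,"yaw":6.2,"claw":8.5},{"tx":-1.25,"ty":2.6,"tz":0,"yaw":6.2,"claw":8.5},{"tx":-1.25,"ty":2.6,"tz":0,"yaw":6.2,"claw":8.5},{"tx":-1.25,"ty":2.6,"tz":0,"yaw":6.2,"claw":8.5},{"tx":-1.25,"ty":2.6,"tz":0,"yaw":6.2,"claw":8.5},{"tx":-1.25,"ty":2.6,"tz":0,"yaw":6.2,"claw":8.5},{"tx":-1.25,"ty":2.6,"tz":0,"yaw":6.2,"claw":8.5},{"tx":-1.25,"ty":2.6,"tz":0,"yaw":6.2,"claw":8.5},{"tx":-1.25,"ty":2.6,"tz":0,"yaw":6.2,"claw":8.5},{"tx":-1.25,"ty":2.6,"tz":0,"yaw":6.2,"claw":8.5},{"tx":-1.25,"ty":2.6,"tz":0,"yaw":6.2,"claw":8.5},{"tx":-1.25,"ty":2.6,"tz":0,"yaw":6.2,"claw":8.5},{"tx":-1.25,"ty":2.6,"tz":0,"yaw":6.2,"claw":8.5},{"tx":-1.2,"ty":2.6,"tz":0,"yaw":6.2,"claw":8.5}]}}

```text
time_s: 11.05
position: [0.4218, 0.3188, 0.2615]
tool_rot: [[-0.827, -0.562, -0.001], [-0.562, 0.827, -0.0], [0.001, 0.0, -1.0]]
ft_force: [0.4, -0.1, 0.4]
grip_width: 0.0847
gripper_force: 0.0
```

Request:
{"op": "servo_tool", "data": {"steps": [{"tx":0,"ty":0,"tz":0,"yaw":0,"claw":8.5},{"tx":0,"ty":0,"tz":0,"yaw":0,"claw":8.5},{"tx":0,"ty":0,"tz":0,"yaw":0,"claw":8.5}]}}

```text
time_s: 11.35
position: [0.4229, 0.3172, 0.2616]
tool_rot: [[-0.831, -0.557, -0.0], [-0.557, 0.831, -0.0], [0.0, -0.0, -1.0]]
ft_force: [0.4, -0.0, 0.3]
grip_width: 0.085
gripper_force: 0.0
```

```bash
python3 jug.py .6657 -.1883 .172 .0255
```

```text
scene 221 [ 0.6667 -0.1881] top z 0.1758
top 147 [ 0.6673 -0.1866] top z 0.1768
```

Request:
{"op": "servo_tool", "data": {"steps": [{"tx":0,"ty":0.1,"tz":-4,"yaw":0,"claw":8.5},{"tx":0,"ty":0,"tz":-4,"yaw":0,"claw":8.5},{"tx":0,"ty":0,"tz":-3,"yaw":0,"claw":8.5},{"tx":0,"ty":0,"tz":-3,"yaw":0,"claw":8.5},{"tx":0,"ty":0,"tz":-2.4,"yaw":0,"claw":8.5},{"tx":0,"ty":0,"tz":0,"yaw":0,"claw":8.5},{"tx":0,"ty":0,"tz":0,"yaw":0,"claw":6},{"tx":0,"ty":0,"tz":0,"yaw":0,"claw":5.2},{"tx":0,"ty":0,"tz":0,"yaw":0,"claw":4.7},{"tx":0,"ty":0,"tz":0,"yaw":0,"claw":4},{"tx":0,"ty":0,"tz":0,"yaw":0,"claw":4},{"tx":0,"ty":0,"tz":0,"yaw":0,"claw":4},{"tx":0,"ty":0,"tz":0,"yaw":0,"claw":4}]}}

```text
time_s: 12.75
position: [0.4234, 0.3193, 0.0995]
tool_rot: [[-0.83, -0.558, 0.003], [-0.558, 0.83, 0.001], [-0.003, -0.001, -1.0]]
ft_force: [-1.0, -0.1, 6.5]
grip_width: 0.0476
gripper_force: 30.6
```

Request:
{"op": "servo_tool", "data": {"steps": [{"tx":0,"ty":0,"tz":1,"yaw":0,"claw":4},{"tx":0,"ty":0,"tz":2,"yaw":0,"claw":4},{"tx":0,"ty":0,"tz":3,"yaw":0,"claw":4},{"tx":0,"ty":0,"tz":3,"yaw":0,"claw":4},{"tx":0,"ty":0,"tz":2,"yaw":0,"claw":4},{"tx":0,"ty":0,"tz":1,"yaw":0,"claw":4},{"tx":0,"ty":0,"tz":0,"yaw":0,"claw":4},{"tx":0,"ty":0,"tz":0,"yaw":0,"claw":4}]}}

```text
time_s: 13.55
position: [0.4223, 0.3187, 0.217]
tool_rot: [[-0.83, -0.558, -0.001], [-0.558, 0.83, -0.001], [0.001, 0.0, -1.0]]
ft_force: [0.2, -0.7, -2.6]
grip_width: 0.0478
gripper_force: 31.6
```

Request:
{"op": "servo_tool", "data": {"steps": [{"tx":0.6,"ty":-1.0,"tz":0,"yaw":-3,"claw":4},{"tx":1.25,"ty":-2.1,"tz":0,"yaw":-6.4,"claw":4},{"tx":1.25,"ty":-2.1,"tz":0,"yaw":-6.4,"claw":4},{"tx":1.25,"ty":-2.1,"tz":0,"yaw":-6.4,"claw":4},{"tx":1.25,"ty":-2.1,"tz":0,"yaw":-6.4,"claw":4},{"tx":1.25,"ty":-2.1,"tz":0,"yaw":-6.4,"claw":4},{"tx":1.25,"ty":-2.1,"tz":0,"yaw":-6.4,"claw":4},{"tx":1.25,"ty":-2.1,"tz":0,"yaw":-6.4,"claw":4},{"tx":1.25,"ty":-2.1,"tz":0,"yaw":-6.4,"claw":4},{"tx":1.25,"ty":-2.1,"tz":0,"yaw":-6.4,"claw":4},{"tx":1.25,"ty":-2.1,"tz":0,"yaw":-6.4,"claw":4},{"tx":1.25,"ty":-2.1,"tz":0,"yaw":-6.4,"claw":4},{"tx":1.25,"ty":-2.1,"tz":0,"yaw":-6.4,"claw":4},{"tx":1.25,"ty":-2.1,"tz":0,"yaw":-6.4,"claw":4},{"tx":1.25,"ty":-2.1,"tz":0,"yaw":-6.4,"claw":4},{"tx":1.25,"ty":-2.1,"tz":0,"yaw":-6.4,"claw":4},{"tx":1.25,"ty":-2.1,"tz":0,"yaw":-6.4,"claw":4},{"tx":1.25,"ty":-2.1,"tz":0,"yaw":-6.4,"claw":4},{"tx":1.2,"ty":-2.0,"tz":0,"yaw":-6.4,"claw":4},{"tx":0.6,"ty":-1.3,"tz":0,"yaw":-2.6,"claw":4}]}}

```text
time_s: 15.55
position: [0.6594, -0.0834, 0.2162]
tool_rot: [[-0.048, 0.999, -0.002], [0.999, 0.048, 0.0], [0.0, -0.002, -1.0]]
ft_force: [-0.5, 0.6, -1.8]
grip_width: 0.0477
gripper_force: 31.6
```

Request:
{"op": "servo_tool", "data": {"steps": [{"tx":0,"ty":0,"tz":0,"yaw":0,"claw":4},{"tx":0,"ty":0,"tz":0,"yaw":0,"claw":4},{"tx":0,"ty":0,"tz":0,"yaw":0,"claw":4}]}}

```text
time_s: 15.85
position: [0.6587, -0.0802, 0.2178]
tool_rot: [[-0.056, 0.998, -0.0], [0.998, 0.056, 0.0], [0.0, -0.0, -1.0]]
ft_force: [0.3, 0.1, -1.6]
grip_width: 0.0479
gripper_force: 31.6
```

```bash
python3 jug.py .660 -.081 .226 .023
```

```text
scene 199 [ 0.6576 -0.0804] top z 0.2304
top few 1
```

Request:
{"op": "servo_tool", "data": {"steps": [{"tx":0.15,"ty":0,"tz":-1,"yaw":0,"claw":4},{"tx":0,"ty":0,"tz":-2,"yaw":0,"claw":4},{"tx":0,"ty":0,"tz":-2,"yaw":0,"claw":4},{"tx":0,"ty":0,"tz":-1,"yaw":0,"claw":4},{"tx":0,"ty":0,"tz":-0.5,"yaw":0,"claw":4},{"tx":0,"ty":0,"tz":-0.3,"yaw":0,"claw":4},{"tx":0,"ty":0,"tz":0,"yaw":0,"claw":4},{"tx":0,"ty":0,"tz":-0.2,"yaw":0,"claw":4},{"tx":0,"ty":0,"tz":-0.1,"yaw":0,"claw":4},{"tx":0,"ty":0,"tz":-0.1,"yaw":0,"claw":4},{"tx":0,"ty":0,"tz":-0.1,"yaw":0,"claw":4},{"tx":0,"ty":0,"tz":0,"yaw":0,"claw":4},{"tx":0,"ty":0,"tz":0,"yaw":0,"claw":4}]}}

```text
time_s: 17.25
position: [0.6608, -0.0811, 0.1455]
tool_rot: [[-0.054, 0.999, 0.001], [0.999, 0.054, -0.0], [-0.0, 0.001, -1.0]]
ft_force: [-0.9, -0.2, 4.5]
grip_width: 0.048
gripper_force: 32.0
```

Request:
{"op": "servo_tool", "data": {"steps": [{"tx":0,"ty":0,"tz":0,"yaw":0,"claw":5.1},{"tx":0,"ty":0,"tz":0,"yaw":0,"claw":5.5},{"tx":0,"ty":0,"tz":0,"yaw":0,"claw":6.5},{"tx":0,"ty":0,"tz":0,"yaw":0,"claw":8.0},{"tx":0,"ty":0,"tz":0,"yaw":0,"claw":8.5},{"tx":0,"ty":0,"tz":0,"yaw":0,"claw":8.5},{"tx":0,"ty":0,"tz":0,"yaw":0,"claw":8.5},{"tx":0,"ty":0,"tz":1,"yaw":0,"claw":8.5},{"tx":0,"ty":0,"tz":2,"yaw":0,"claw":8.5},{"tx":0,"ty":0,"tz":3,"yaw":0,"claw":8.5},{"tx":0,"ty":0,"tz":3,"yaw":0,"claw":8.5},{"tx":0,"ty":0,"tz":1,"yaw":0,"claw":8.5}]}}

```text
time_s: 18.45
position: [0.6614, -0.0813, 0.2491]
tool_rot: [[-0.055, 0.998, 0.006], [0.999, 0.055, -0.002], [-0.002, 0.006, -1.0]]
ft_force: [-1.9, 0.6, -0.4]
grip_width: 0.0847
gripper_force: 0.0
```

Request:
{"op": "servo_tool", "data": {"steps": [{"tx":-1.07,"ty":0.53,"tz":0,"yaw":5.8,"claw":8.5},{"tx":-1.07,"ty":0.53,"tz":0,"yaw":5.8,"claw":8.5},{"tx":-1.07,"ty":0.53,"tz":0,"yaw":5.8,"claw":8.5},{"tx":-1.07,"ty":0.53,"tz":0,"yaw":5.8,"claw":8.5},{"tx":-1.07,"ty":0.53,"tz":0,"yaw":5.8,"claw":8.5},{"tx":-1.07,"ty":0.53,"tz":0,"yaw":5.8,"claw":8.5},{"tx":-1.07,"ty":0.53,"tz":0,"yaw":5.8,"claw":8.5},{"tx":-1.07,"ty":0.53,"tz":0,"yaw":5.8,"claw":8.5},{"tx":-1.07,"ty":0.53,"tz":0,"yaw":5.8,"claw":8.5},{"tx":-1.07,"ty":0.53,"tz":0,"yaw":5.8,"claw":8.5},{"tx":-1.07,"ty":0.53,"tz":0,"yaw":5.8,"claw":8.5},{"tx":-1.07,"ty":0.53,"tz":0,"yaw":5.8,"claw":8.5},{"tx":-1.07,"ty":0.53,"tz":0,"yaw":5.8,"claw":8.5},{"tx":-1.07,"ty":0.53,"tz":0,"yaw":5.8,"claw":8.5},{"tx":-1.07,"ty":0.53,"tz":0,"yaw":5.8,"claw":8.5},{"tx":-1.07,"ty":0.53,"tz":0,"yaw":5.8,"claw":8.5},{"tx":-1.07,"ty":0.53,"tz":0,"yaw":5.8,"claw":8.5},{"tx":-1.07,"ty":0.53,"tz":0,"yaw":5.8,"claw":8.5},{"tx":0,"ty":0,"tz":0,"yaw":0,"claw":8.5},{"tx":0,"ty":0,"tz":0,"yaw":0,"claw":8.5}]}}

```text
time_s: 20.45
position: [0.4683, 0.0142, 0.2449]
tool_rot: [[-0.954, -0.299, 0.0], [-0.299, 0.954, -0.0], [-0.0, -0.0, -1.0]]
ft_force: [-0.5, 0.5, 0.6]
grip_width: 0.0849
gripper_force: 0.0
```

Request:
{"op": "servo_tool", "data": {"steps": [{"tx":0,"ty":0,"tz":0,"yaw":0,"claw":8.5}]}}

```text
time_s: 20.55
position: [0.4685, 0.014, 0.2447]
tool_rot: [[-0.954, -0.299, 0.0], [-0.299, 0.954, -0.0], [-0.0, -0.0, -1.0]]
ft_force: [0.2, 0.4, -0.1]
grip_width: 0.0854
gripper_force: 0.0
```

```bash
python3 jug.py .660 -.081 .154 .023; python3 jug.py .469 .0145 .09 .0205
```

```text
scene 177 [ 0.6616 -0.0803] top z 0.1574
top 128 [ 0.6621 -0.0785] top z 0.1584
scene 148 [0.4673 0.0138] top z 0.0933
top 25 [0.4677 0.0146] top z 0.0937
```

Request:
{"op": "servo_tool", "data": {"steps": [{"tx":0,"ty":0,"tz":-4,"yaw":0,"claw":8.5},{"tx":0,"ty":0,"tz":-4,"yaw":0,"claw":8.5},{"tx":0,"ty":0,"tz":-3,"yaw":0,"claw":8.5},{"tx":0,"ty":0,"tz":-3,"yaw":0,"claw":8.5},{"tx":0,"ty":0,"tz":-2.6,"yaw":0,"claw":8.5},{"tx":0,"ty":0,"tz":0,"yaw":0,"claw":8.5},{"tx":0,"ty":0,"tz":0,"yaw":0,"claw":6},{"tx":0,"ty":0,"tz":0,"yaw":0,"claw":5},{"tx":0,"ty":0,"tz":0,"yaw":0,"claw":4.2},{"tx":0,"ty":0,"tz":0,"yaw":0,"claw":3.5},{"tx":0,"ty":0,"tz":0,"yaw":0,"claw":3.5},{"tx":0,"ty":0,"tz":0,"yaw":0,"claw":3.5},{"tx":0,"ty":0,"tz":0,"yaw":0,"claw":3.5}]}}

```text
time_s: 22.05
position: [0.4688, 0.0143, 0.0802]
tool_rot: [[-0.954, -0.301, 0.003], [-0.301, 0.954, -0.001], [-0.003, -0.001, -1.0]]
ft_force: [-0.6, -0.0, 6.6]
grip_width: 0.0427
gripper_force: 29.8
```

Request:
{"op": "servo_tool", "data": {"steps": [{"tx":0,"ty":0,"tz":1,"yaw":0,"claw":3.5},{"tx":0,"ty":0,"tz":2,"yaw":0,"claw":3.5},{"tx":0,"ty":0,"tz":3,"yaw":0,"claw":3.5},{"tx":0,"ty":0,"tz":3,"yaw":0,"claw":3.5},{"tx":0,"ty":0,"tz":2,"yaw":0,"claw":3.5},{"tx":0,"ty":0,"tz":1,"yaw":0,"claw":3.5},{"tx":0,"ty":0,"tz":0,"yaw":0,"claw":3.5},{"tx":0,"ty":0,"tz":0,"yaw":0,"claw":3.5}]}}

```text
time_s: 22.85
position: [0.4676, 0.0144, 0.1982]
tool_rot: [[-0.954, -0.301, -0.001], [-0.301, 0.954, 0.0], [0.001, 0.001, -1.0]]
ft_force: [0.3, 0.6, -1.9]
grip_width: 0.0428
gripper_force: 31.0
```

Request:
{"op": "servo_tool", "data": {"steps": [{"tx":0.5,"ty":0.03,"tz":0,"yaw":-3,"claw":3.5},{"tx":1.05,"ty":0.07,"tz":0,"yaw":-5.9,"claw":3.5},{"tx":1.05,"ty":0.07,"tz":0,"yaw":-5.9,"claw":3.5},{"tx":1.05,"ty":0.07,"tz":0,"yaw":-5.9,"claw":3.5},{"tx":1.05,"ty":0.07,"tz":0,"yaw":-5.9,"claw":3.5},{"tx":1.05,"ty":0.07,"tz":0,"yaw":-5.9,"claw":3.5},{"tx":1.05,"ty":0.07,"tz":0,"yaw":-5.9,"claw":3.5},{"tx":1.05,"ty":0.07,"tz":0,"yaw":-5.9,"claw":3.5},{"tx":1.05,"ty":0.07,"tz":0,"yaw":-5.9,"claw":3.5},{"tx":1.05,"ty":0.07,"tz":0,"yaw":-5.9,"claw":3.5},{"tx":1.05,"ty":0.07,"tz":0,"yaw":-5.9,"claw":3.5},{"tx":1.05,"ty":0.07,"tz":0,"yaw":-5.9,"claw":3.5},{"tx":1.05,"ty":0.07,"tz":0,"yaw":-5.9,"claw":3.5},{"tx":1.05,"ty":0.07,"tz":0,"yaw":-5.9,"claw":3.5},{"tx":1.05,"ty":0.07,"tz":0,"yaw":-5.9,"claw":3.5},{"tx":1.05,"ty":0.07,"tz":0,"yaw":-5.9,"claw":3.5},{"tx":1.05,"ty":0.07,"tz":0,"yaw":-5.9,"claw":3.5},{"tx":1.05,"ty":0.07,"tz":0,"yaw":-5.9,"claw":3.5},{"tx":0.2,"ty":0.06,"tz":0,"yaw":-1.1,"claw":3.5},{"tx":0,"ty":0,"tz":0,"yaw":0,"claw":3.5}]}}

```text
time_s: 24.85
position: [0.6532, 0.0272, 0.1974]
tool_rot: [[-0.056, 0.998, -0.002], [0.998, 0.056, 0.0], [0.0, -0.002, -1.0]]
ft_force: [1.1, 0.2, -2.4]
grip_width: 0.0429
gripper_force: 31.0
```

Request:
{"op": "servo_tool", "data": {"steps": [{"tx":0,"ty":0,"tz":0,"yaw":0,"claw":3.5},{"tx":0,"ty":0,"tz":0,"yaw":0,"claw":3.5}]}}

```text
time_s: 25.05
position: [0.6531, 0.0271, 0.1987]
tool_rot: [[-0.056, 0.998, -0.001], [0.998, 0.056, 0.0], [0.0, -0.001, -1.0]]
ft_force: [0.1, 0.1, -0.9]
grip_width: 0.0429
gripper_force: 31.0
```

```bash
python3 jug.py .654 .027 .208 .0205
```

```text
scene 171 [0.6526 0.0263] top z 0.2123
top few 1
```

Place at z ≈ .1262, so lower by 7.3 cm.

Request:
{"op": "servo_tool", "data": {"steps": [{"tx":0.1,"ty":0,"tz":-1,"yaw":0,"claw":3.5},{"tx":0,"ty":0,"tz":-2,"yaw":0,"claw":3.5},{"tx":0,"ty":0,"tz":-2,"yaw":0,"claw":3.5},{"tx":0,"ty":0,"tz":-1,"yaw":0,"claw":3.5},{"tx":0,"ty":0,"tz":-0.5,"yaw":0,"claw":3.5},{"tx":0,"ty":0,"tz":-0.3,"yaw":0,"claw":3.5},{"tx":0,"ty":0,"tz":0,"yaw":0,"claw":3.5},{"tx":0,"ty":0,"tz":-0.2,"yaw":0,"claw":3.5},{"tx":0,"ty":0,"tz":-0.1,"yaw":0,"claw":3.5},{"tx":0,"ty":0,"tz":-0.1,"yaw":0,"claw":3.5},{"tx":0,"ty":0,"tz":-0.1,"yaw":0,"claw":3.5},{"tx":0,"ty":0,"tz":0,"yaw":0,"claw":3.5},{"tx":0,"ty":0,"tz":0,"yaw":0,"claw":3.5}]}}

```text
time_s: 26.45
position: [0.6547, 0.0271, 0.1263]
tool_rot: [[-0.054, 0.999, 0.001], [0.999, 0.054, -0.0], [-0.0, 0.001, -1.0]]
ft_force: [-0.8, -0.4, 2.9]
grip_width: 0.0427
gripper_force: 31.3
```

Request:
{"op": "servo_tool", "data": {"steps": [{"tx":0,"ty":0,"tz":0,"yaw":0,"claw":4.6},{"tx":0,"ty":0,"tz":0,"yaw":0,"claw":5.0},{"tx":0,"ty":0,"tz":0,"yaw":0,"claw":6.5},{"tx":0,"ty":0,"tz":0,"yaw":0,"claw":8.0},{"tx":0,"ty":0,"tz":0,"yaw":0,"claw":8.5},{"tx":0,"ty":0,"tz":0,"yaw":0,"claw":8.5},{"tx":0,"ty":0,"tz":0,"yaw":0,"claw":8.5},{"tx":0,"ty":0,"tz":1,"yaw":0,"claw":8.5},{"tx":0,"ty":0,"tz":2,"yaw":0,"claw":8.5},{"tx":0,"ty":0,"tz":3,"yaw":0,"claw":8.5},{"tx":0,"ty":0,"tz":4,"yaw":0,"claw":8.5},{"tx":0,"ty":0,"tz":2,"yaw":0,"claw":8.5}]}}

```text
time_s: 27.65
position: [0.6551, 0.0271, 0.2504]
tool_rot: [[-0.055, 0.998, 0.006], [0.999, 0.055, -0.001], [-0.001, 0.006, -1.0]]
ft_force: [-0.8, 0.6, 0.9]
grip_width: 0.085
gripper_force: 0.0
```

Request:
{"op": "servo_tool", "data": {"steps": [{"tx":-1.08,"ty":-1.72,"tz":0,"yaw":3.9,"claw":8.5},{"tx":-1.08,"ty":-1.72,"tz":0,"yaw":3.9,"claw":8.5},{"tx":-1.08,"ty":-1.72,"tz":0,"yaw":3.9,"claw":8.5},{"tx":-1.08,"ty":-1.72,"tz":0,"yaw":3.9,"claw":8.5},{"tx":-1.08,"ty":-1.72,"tz":0,"yaw":3.9,"claw":8.5},{"tx":-1.08,"ty":-1.72,"tz":0,"yaw":3.9,"claw":8.5},{"tx":-1.08,"ty":-1.72,"tz":0,"yaw":3.9,"claw":8.5},{"tx":-1.08,"ty":-1.72,"tz":0,"yaw":3.9,"claw":8.5},{"tx":-1.08,"ty":-1.72,"tz":0,"yaw":3.9,"claw":8.5},{"tx":-1.08,"ty":-1.72,"tz":0,"yaw":3.9,"claw":8.5},{"tx":-1.08,"ty":-1.72,"tz":0,"yaw":3.9,"claw":8.5},{"tx":-1.08,"ty":-1.72,"tz":0,"yaw":3.9,"claw":8.5},{"tx":-1.08,"ty":-1.72,"tz":0,"yaw":3.9,"claw":8.5},{"tx":-1.08,"ty":-1.72,"tz":0,"yaw":3.9,"claw":8.5},{"tx":-1.08,"ty":-1.72,"tz":0,"yaw":3.9,"claw":8.5},{"tx":-1.08,"ty":-1.72,"tz":0,"yaw":3.9,"claw":8.5},{"tx":-1.08,"ty":-1.72,"tz":0,"yaw":3.9,"claw":8.5},{"tx":-1.08,"ty":-1.72,"tz":0,"yaw":3.9,"claw":8.5},{"tx":-1.08,"ty":-1.72,"tz":0,"yaw":3.9,"claw":8.5},{"tx":-1.08,"ty":-1.72,"tz":0,"yaw":3.9,"claw":8.5}]}}

```text
time_s: 29.65
position: [0.4381, -0.3176, 0.2467]
tool_rot: [[-0.988, 0.152, 0.001], [0.152, 0.988, -0.001], [-0.001, -0.001, -1.0]]
ft_force: [0.1, -0.4, -0.3]
grip_width: 0.085
gripper_force: 0.0
```

Request:
{"op": "servo_tool", "data": {"steps": [{"tx":0,"ty":0,"tz":0,"yaw":0,"claw":8.5},{"tx":0,"ty":0,"tz":0,"yaw":0,"claw":8.5},{"tx":0,"ty":0,"tz":0,"yaw":0,"claw":8.5}]}}

```text
time_s: 29.95
position: [0.4389, -0.3162, 0.2462]
tool_rot: [[-0.988, 0.155, 0.0], [0.155, 0.988, -0.0], [-0.0, -0.0, -1.0]]
ft_force: [-0.1, 0.8, -0.1]
grip_width: 0.085
gripper_force: 0.0
```

```bash
python3 jug.py .654 .027 .136 .0205; python3 jug.py .438 -.318 .072 .018
```

```text
scene 137 [0.6551 0.0269] top z 0.14
top 109 [0.6558 0.0284] top z 0.1411
scene 146 [ 0.4366 -0.3179] top z 0.0756
top few 0
```

Request:
{"op": "servo_tool", "data": {"steps": [{"tx":-0.1,"ty":-0.15,"tz":-4,"yaw":0,"claw":8.5},{"tx":0,"ty":0,"tz":-4,"yaw":0,"claw":8.5},{"tx":0,"ty":0,"tz":-4,"yaw":0,"claw":8.5},{"tx":0,"ty":0,"tz":-3.5,"yaw":0,"claw":8.5},{"tx":0,"ty":0,"tz":-3,"yaw":0,"claw":8.5},{"tx":0,"ty":0,"tz":0,"yaw":0,"claw":8.5},{"tx":0,"ty":0,"tz":0,"yaw":0,"claw":6},{"tx":0,"ty":0,"tz":0,"yaw":0,"claw":4.6},{"tx":0,"ty":0,"tz":0,"yaw":0,"claw":3.8},{"tx":0,"ty":0,"tz":0,"yaw":0,"claw":3},{"tx":0,"ty":0,"tz":0,"yaw":0,"claw":3},{"tx":0,"ty":0,"tz":0,"yaw":0,"claw":3},{"tx":0,"ty":0,"tz":0,"yaw":0,"claw":3}]}}

```text
time_s: 31.45
position: [0.4381, -0.3188, 0.0624]
tool_rot: [[-0.988, 0.154, 0.002], [0.154, 0.988, -0.002], [-0.002, -0.002, -1.0]]
ft_force: [-0.9, 0.2, 7.1]
grip_width: 0.0374
gripper_force: 29.5
```

Request:
{"op": "servo_tool", "data": {"steps": [{"tx":0,"ty":0,"tz":1,"yaw":0,"claw":3},{"tx":0,"ty":0,"tz":2,"yaw":0,"claw":3},{"tx":0,"ty":0,"tz":3,"yaw":0,"claw":3},{"tx":0,"ty":0,"tz":3,"yaw":0,"claw":3},{"tx":0,"ty":0,"tz":2,"yaw":0,"claw":3},{"tx":0,"ty":0,"tz":1,"yaw":0,"claw":3},{"tx":0,"ty":0,"tz":1,"yaw":0,"claw":3},{"tx":0,"ty":0,"tz":0,"yaw":0,"claw":3}]}}

```text
time_s: 32.25
position: [0.4377, -0.3185, 0.1916]
tool_rot: [[-0.988, 0.154, 0.001], [0.154, 0.988, -0.001], [-0.001, -0.001, -1.0]]
ft_force: [-0.4, 0.1, -1.9]
grip_width: 0.0375
gripper_force: 30.4
```

Request:
{"op": "servo_tool", "data": {"steps": [{"tx":0,"ty":1.5,"tz":0,"yaw":-2.6,"claw":3},{"tx":0,"ty":3,"tz":0,"yaw":-5.2,"claw":3},{"tx":0,"ty":3,"tz":0,"yaw":-5.2,"claw":3},{"tx":0,"ty":3,"tz":0,"yaw":-5.2,"claw":3},{"tx":0,"ty":3,"tz":0,"yaw":-5.2,"claw":3},{"tx":0,"ty":3,"tz":0,"yaw":-5.2,"claw":3},{"tx":0,"ty":3,"tz":0,"yaw":-5.2,"claw":3},{"tx":0,"ty":3,"tz":0,"yaw":-5.2,"claw":3},{"tx":0,"ty":3,"tz":0,"yaw":-5.2,"claw":3},{"tx":0,"ty":3,"tz":0,"yaw":-5.2,"claw":3},{"tx":0,"ty":3,"tz":0,"yaw":-5.2,"claw":3},{"tx":0,"ty":3,"tz":0,"yaw":-5.2,"claw":3},{"tx":0,"ty":3,"tz":0,"yaw":-5.2,"claw":3},{"tx":0,"ty":3,"tz":0,"yaw":-5.2,"claw":3},{"tx":0,"ty":3,"tz":0,"yaw":-5.2,"claw":3},{"tx":0,"ty":1.7,"tz":0,"yaw":-2.6,"claw":3},{"tx":0,"ty":0,"tz":0,"yaw":0,"claw":3},{"tx":0,"ty":0,"tz":0,"yaw":0,"claw":3}]}}

```text
time_s: 34.05
position: [0.4372, 0.1334, 0.1902]
tool_rot: [[-0.056, 0.998, -0.002], [0.998, 0.056, -0.0], [-0.0, -0.002, -1.0]]
ft_force: [0.3, 0.2, -1.8]
grip_width: 0.0376
gripper_force: 30.4
```

Request:
{"op": "servo_tool", "data": {"steps": [{"tx":1,"ty":0,"tz":0,"yaw":0,"claw":3},{"tx":2,"ty":0,"tz":0,"yaw":0,"claw":3},{"tx":2,"ty":0,"tz":0,"yaw":0,"claw":3},{"tx":2,"ty":0,"tz":0,"yaw":0,"claw":3},{"tx":2,"ty":0,"tz":0,"yaw":0,"claw":3},{"tx":2,"ty":0,"tz":0,"yaw":0,"claw":3},{"tx":2,"ty":0,"tz":0,"yaw":0,"claw":3},{"tx":2,"ty":0,"tz":0,"yaw":0,"claw":3},{"tx":2,"ty":0,"tz":0,"yaw":0,"claw":3},{"tx":2,"ty":0,"tz":0,"yaw":0,"claw":3},{"tx":2,"ty":0,"tz":0,"yaw":0,"claw":3},{"tx":0,"ty":0,"tz":0,"yaw":0,"claw":3},{"tx":0,"ty":0,"tz":0,"yaw":0,"claw":3},{"tx":0,"ty":0,"tz":0,"yaw":0,"claw":3}]}}

```text
time_s: 35.45
position: [0.6472, 0.1331, 0.1906]
tool_rot: [[-0.054, 0.999, -0.001], [0.999, 0.054, -0.0], [-0.0, -0.001, -1.0]]
ft_force: [-0.2, 0.4, -1.5]
grip_width: 0.0378
gripper_force: 30.6
```

```bash
python3 jug.py .648 .134 .2 .018
```

```text
scene 142 [0.6469 0.1327] top z 0.2049
top few 0
```

Place at z ≈ .1084, so lower by 8.2–8.3 cm.

Request:
{"op": "servo_tool", "data": {"steps": [{"tx":0.1,"ty":0.05,"tz":-1,"yaw":0,"claw":3},{"tx":0,"ty":0,"tz":-2,"yaw":0,"claw":3},{"tx":0,"ty":0,"tz":-2,"yaw":0,"claw":3},{"tx":0,"ty":0,"tz":-2,"yaw":0,"claw":3},{"tx":0,"ty":0,"tz":-0.5,"yaw":0,"claw":3},{"tx":0,"ty":0,"tz":-0.3,"yaw":0,"claw":3},{"tx":0,"ty":0,"tz":0,"yaw":0,"claw":3},{"tx":0,"ty":0,"tz":-0.2,"yaw":0,"claw":3},{"tx":0,"ty":0,"tz":-0.1,"yaw":0,"claw":3},{"tx":0,"ty":0,"tz":-0.1,"yaw":0,"claw":3},{"tx":0,"ty":0,"tz":-0.1,"yaw":0,"claw":3},{"tx":0,"ty":0,"tz":0,"yaw":0,"claw":3},{"tx":0,"ty":0,"tz":0,"yaw":0,"claw":3}]}}

```text
time_s: 36.85
position: [0.6487, 0.1341, 0.1085]
tool_rot: [[-0.054, 0.999, 0.001], [0.999, 0.054, 0.0], [-0.0, 0.001, -1.0]]
ft_force: [-1.6, 0.4, 4.4]
grip_width: 0.0376
gripper_force: 30.9
```

Request:
{"op": "servo_tool", "data": {"steps": [{"tx":0,"ty":0,"tz":0,"yaw":0,"claw":4.1},{"tx":0,"ty":0,"tz":0,"yaw":0,"claw":4.5},{"tx":0,"ty":0,"tz":0,"yaw":0,"claw":6},{"tx":0,"ty":0,"tz":0,"yaw":0,"claw":8.0},{"tx":0,"ty":0,"tz":0,"yaw":0,"claw":8.5},{"tx":0,"ty":0,"tz":0,"yaw":0,"claw":8.5},{"tx":0,"ty":0,"tz":0,"yaw":0,"claw":8.5},{"tx":0,"ty":0,"tz":1,"yaw":0,"claw":8.5},{"tx":0,"ty":0,"tz":2,"yaw":0,"claw":8.5},{"tx":0,"ty":0,"tz":3,"yaw":0,"claw":8.5},{"tx":0,"ty":0,"tz":4,"yaw":0,"claw":8.5},{"tx":0,"ty":0,"tz":4,"yaw":0,"claw":8.5}]}}

```text
time_s: 38.05
position: [0.6482, 0.1341, 0.2501]
tool_rot: [[-0.054, 0.999, 0.0], [0.999, 0.054, 0.0], [0.0, 0.0, -1.0]]
ft_force: [1.0, 0.0, 0.6]
grip_width: 0.0851
gripper_force: 0.0
```

Request:
{"op": "servo_tool", "data": {"steps": [{"tx":-3,"ty":2,"tz":0,"yaw":0,"claw":8.5},{"tx":-3,"ty":2,"tz":0,"yaw":0,"claw":8.5},{"tx":-3,"ty":2,"tz":0,"yaw":0,"claw":8.5},{"tx":-3,"ty":2,"tz":0,"yaw":0,"claw":8.5},{"tx":-3,"ty":2,"tz":0,"yaw":0,"claw":8.5},{"tx":-3,"ty":2,"tz":0,"yaw":0,"claw":8.5},{"tx":-3,"ty":2,"tz":0,"yaw":0,"claw":8.5},{"tx":0,"ty":2,"tz":0,"yaw":0,"claw":8.5},{"tx":0,"ty":0,"tz":0,"yaw":0,"claw":8.5},{"tx":0,"ty":0,"tz":0,"yaw":0,"claw":8.5}]}}

```text
time_s: 39.05
position: [0.4387, 0.294, 0.2483]
tool_rot: [[-0.055, 0.998, 0.001], [0.998, 0.055, -0.0], [-0.0, 0.001, -1.0]]
ft_force: [-0.0, 0.1, 1.0]
grip_width: 0.0848
gripper_force: 0.0
```

```bash
for a in ".666 -.188 .172 .0255" ".660 -.081 .154 .023" ".654 .027 .136 .0205" ".648 .134 .118 .018" ; do python3 jug.py $a; done
python3 - <<'E'
from h import *
a=env.get_image("scene")[0][100:340,180:460]; b=env.get_image("top")[0][100:280,180:460]
o=np.vstack([cv2.resize(a,(700,330)),cv2.resize(b,(700,270))])
cv2.imwrite("pics/end.png",o[:,:,::-1])
for n in("scene","top"):
    W=cloud(n)[1]; S=W[(np.hypot(W[...,0]-.445,W[...,1]+.142)<.08)&(W[...,2]>.012)]; R=S[S[:,2]>np.percentile(S[:,2],98)-.008]
    print("tumbler",least_squares(lambda p:np.hypot(R[:,0]-p[0],R[:,1]-p[1])-p[2],[*R[:,:2].mean(0),.03],loss="soft_l1",f_scale=.002).x.round(4))
E
```

```text
scene 216 [ 0.6666 -0.188 ] top z 0.1752
top 146 [ 0.6673 -0.1867] top z 0.1764
scene 177 [ 0.6617 -0.0804] top z 0.1574
top 125 [ 0.6621 -0.0786] top z 0.1587
scene 140 [0.6553 0.0268] top z 0.1396
top 106 [0.6558 0.0285] top z 0.1399
scene 109 [0.6492 0.1342] top z 0.1225
top 89 [0.6496 0.1358] top z 0.1224
tumbler [ 0.4452 -0.1426  0.0342]
tumbler [ 0.4458 -0.1415  0.0342]
```

View pics/end.png

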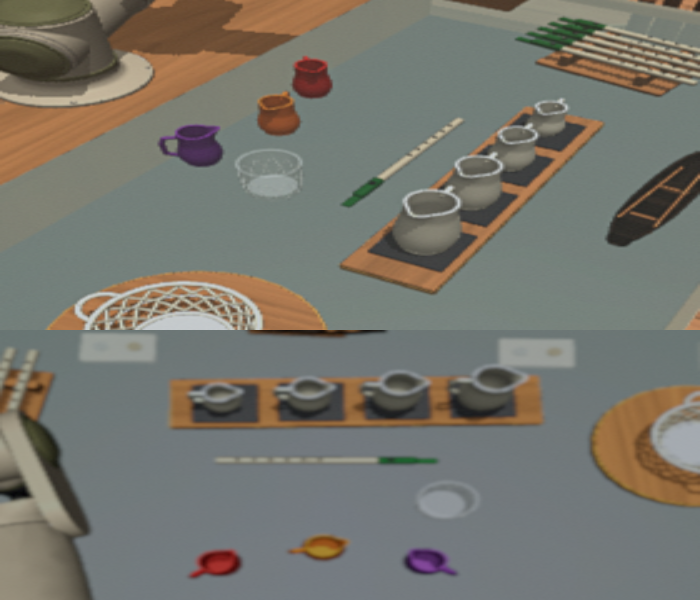

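The lower panel shows the jugs at (485,390), (400,390), (310,393) and (222,397), stepping down from the turntable end with spouts towards it. The tumbler at (447,498) hasn't moved.

```bash
python3 -c "
from rig import env
print(env.close_job())"
```

```text
the job is handed in; nothing more can be done
None
```

I handed the job in at about 39 s: all four jugs stand on their coasters, tallest nearest the turntable, spouts towards it and about 3 mm or less from centre by camera. The tumbler hasn't moved; the hand-in gave no verdict.

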